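# Key a filter cell onto the painting lamp and hold it home

### The job

The lamp is to be set to daylight before the pictures are photographed: pick up the blue filter cell by its knurled collar and set it over the spigot on top of the lamp. The keyways inside the collar cannot be seen, so turn the cell with only light pressure until they drop over the spigot's pins, then push it fully home onto its seat, against the spring ring, and keep holding it there: the program finishes while the gripper still holds the cell pushed home, so that I can tighten the brass thumb screw. Never force it down, and leave the amber cell, the white pot, the white tube and the eraser where they are.

Things in the scene. Friction and masses are not known exactly. Their poses are not given: they have to be found in the camera images.
- blue_cell: The filter cell to fit: round, black, 54 mm in diameter, 38 mm high, blue glass in its top, standing foot down on the table; 0.09 to 0.16 kg. Origin: centre of the foot (lower rim); z up through the glass. Its yaw says nothing about where the keyways are. Light pressure (some 5 N) is enough to feel for the pins; over 80 N on the lamp, sideways load included, would bend them.
- blue_cell_collar (a point): On the blue cell's axis, 25 mm above its foot: mid-height of the finely knurled collar to grip, 54 mm in diameter, from 16 to 34 mm above the foot (the smooth skirt below is 51 mm). Below it the cell has a bore 36.4 mm in diameter, 22 mm deep, with three keyways in the bore wall, 120 degrees apart, as deep as the bore. They cannot be seen from outside and nothing marks them.
- lamp: A grey finned LED lamp head, 84 mm in diameter, fixed pointing straight up in a black yoke on a round black foot 124 mm in diameter; it does not move. The yoke and its two side knobs lie along the lamp's y axis, reach 64 mm from the axis and stay below z = 0.06. Origin: centre of the foot on the table, z up.
- seat (a point): Centre of the cell's seat, on the lamp's vertical axis, 88 mm above the table: the foot of a fully fitted cell lies here. A grey rim round the seat has an inside diameter of 58 mm and stands 6 mm high.
- spigot_top (a point): Top of the bright round spigot, on the lamp's axis, 20 mm above the seat. The spigot is 34 mm in diameter, its top edge bevelled 1.5 mm.
- pin_tops (a point): On the lamp's axis, 12 mm above the seat: height of the tops of three steel pins, 4 mm thick, 120 degrees apart, that stick out of the spigot to 21.6 mm from the axis, at a different angle every time. An unkeyed cell rests on them, 8 mm over the spigot. At most 60 degrees of turn one way or the other brings the keyways over them (0.1 rad play each way); it then goes straight down; no lock.
- thumb_screw (a point): Head of the brass thumb screw on the rim, 10 mm thick; it reaches 48 mm from the lamp's axis and its top is 6 mm above the seat. It does not turn here; a person tightens it afterwards.
- spring_ring (a joint): Sprung copper ring round the base of the spigot, m it is pressed down: 0 free, its top 4 mm above the seat; 0.004 flush with the seat. It pushes up with 5 N at first touch and 9 N when flush, so a cell that is let go rises 4 mm again.
- amber_cell: The other filter cell, the same shape and size but with an amber (orange) glass; stays where it stands. Origin: centre of its foot. The two cells swap places at random.
- white_pot: White paint pot, 62 mm in diameter, 58 mm high; bystander. Origin: centre of its underside.
- the_eraser: Blue and orange eraser, 21 x 60 x 13 mm; bystander. Origin: centre of its underside.
- white_tube: White paint tube with a black cap, 38 x 106 x 20 mm; bystander. Origin: centre of its underside.
Not all that is in view belongs to the job. Leave any purple or red look-alike of the lamp alone. Leave any purple look-alike of the blue_cell alone.

How it is judged (in metres and radians):
On the way, in this order (a step that is already met when the one before it is completed fails the run):
1. the blue cell is lifted off the table in the gripper (height (world z) of blue_cell above 0.04 m and contact force between the fingers and blue_cell above 0.5 N), for 0.2 s.
2. its keyways have dropped over the pins: the foot is less than 8 mm above the seat, on the lamp's axis (horizontal distance between blue_cell and seat below 0.003 m and z of blue_cell in the frame of seat below 0.008 m), for 0.1 s.
At the end, for the whole second after the job is handed in: The blue cell is keyed over the pins and held fully home by the fingers through the last second: foot within 1.5 mm of the seat and 2.5 mm of the lamp's axis, tilted less than 0.06 rad, spring ring pressed at least 2.5 mm, fingers still gripping the cell (horizontal distance between blue_cell and seat below 0.0025 m and z of blue_cell in the frame of seat between -0.002 and 0.0015 m and angle between blue_cell's own z axis and vertical below 0.06 rad and contact force between the fingers and blue_cell above 1 N and value of joint spring_ring above 0.0025 m); the arm keeps its last pose, push and grip.
It fails at once if the amber filter cell is moved more than 20 mm (distance of amber_cell from where it was at the start of the episode above 0.02 m).
It fails at once if the white paint pot is moved more than 20 mm (distance of white_pot from where it was at the start of the episode above 0.02 m).
It fails at once if the eraser is moved more than 20 mm (distance of the_eraser from where it was at the start of the episode above 0.02 m).
It fails at once if the white paint tube is moved more than 20 mm (distance of white_tube from where it was at the start of the episode above 0.02 m).
It fails at once if the cell is forced onto the lamp with more than 80 N (contact force between blue_cell and lamp above 80 N).
It also fails if it takes over 48 s, if anything falls off the work surface, if the arm or the gripper's body presses on something with over 40 N, if the wrist force passes 120 N, or if a joint passes its speed limit or range.

### The arm

A 6-joint arm with a two-finger parallel gripper is mounted at the origin on the work surface; the furniture and walls round the work are solid. World frame = base frame: x ahead of the robot, y to its left, z up, the work surface at z = 0. Lengths are in mm, angles in rad, forces in N, time in s.
With the tool pointing down it reaches from about 300 to 775 mm from the base axis. Payload 14.6 kg.
Tool frame: the origin (TCP) lies midway between the tips of the shut fingers; the grasp point (between the pads) lies behind it (manip.grip_depth is the z of the grasp point in the tool frame, in mm); z points along the fingers, y is the line along which they close (so a half turn about z gives the same grasp; the last joint's range is limited). The gripper opens to 94 mm and grips with 3 to 60 N. Pads are 16 mm wide; open, the fingers measure 119 mm over their backs; the gripper's body (75 mm by 177 mm) begins 78 mm behind the grasp point.
Start: joints at [1.117, 0.3, 1.521, -0, 1.321, -0.067], TCP at [207.471, 509.357, 205.446] pointing down, gripper open.
Joint ranges: [-3.03, 3.03], [-0.79, 2.21], [0.23, 2.52], [-1.04, 4.18], [0, 3.07], [-2.55, 2.55]. Speed limits (rad/s): [2.22, 2.22, 2.57, 3.14, 3.14, 3.14].

### API

Orientations are given as [roll, pitch, yaw] about the fixed x, y, z axes, in that order (R = Rz(yaw) Ry(pitch) Rx(roll)).
In Python, from cell import manip gives the robot as it stands.
- The arm moves only by the shell command python3 -m creep 'ROWS' [OPENING] [FORCE]. ROWS is a JSON list of rows, 1 to 5 of them, each of 6 numbers: dx, dy, dz in a scale on which 1.0 is 200 mm, then a rotation vector rx, ry, rz in a scale on which 1.0 is 2 pi rad; each row is the pose to reach, as a shift and turn from the pose commanded when the command began, along the tool's axes at that moment; what a row does not reach only later rows make up. A row lasts 1/10 s, in which the tool goes at most 50 mm and 0.15 rad, less where a joint would pass 70% of its speed; a pose out of reach is approached as far as the arm can. OPENING is the finger opening in mm, set as the command begins (- or left out keeps the last). The fingers move at their own pace and stop on an object; FORCE is the grip in N (left out, the last holds). Time passes only in rows, so rows that do not move let the fingers close. It prints the time, the measured TCP pose, the force, the opening and the grip force at its end. No shift or turn number may pass 1 either way. Input that does not fit is refused with a message, and nothing moves.
- manip.read_state(): the state, without advancing time (a new reading comes with each control period).
- manip.camera(name): name is "scene" or "top" or "wrist"; returns (picture, depth): 480x640x3 uint8, red, green, blue; 480x640 float32, mm along the optical axis (not along the pixel's ray), 0 where there is no reading.
- manip.camera_info(name): a dict with "K" (3x3 intrinsics, pixels), "dist" ([k1, k2, p1, p2, k3] as OpenCV has them; the pictures are not rectified), "rvec" (rotation vector, rad) and "tvec" (3), from world to camera coordinates, as OpenCV has them; the wrist camera has in their place "mount" (4x4, takes a point from camera to tool coordinates, whose origin is the TCP and whose axes are the flange's). Camera axes: x right, y down, z forward; pixel columns grow to the right and rows downward; lengths in mm; the calibration is good to about 2 mm. A picture is of the moment at which its call begins: read the wrist's pose just before it. camera_info takes no time and is no camera call.
- manip.sign_off(): hands the job in; it is judged then, once.
The state is a dict: "clock": time; "joints": joint angles; "qd": joint speeds; "effort": joint torques, N m; "eef_pos": TCP position; "eef_rot": TCP orientation; "wrist_force": force on the tool from outside, world axes, zero at the start; "moment": the same for the moment, N m; "finger_gap": finger opening in mm; "finger_force": force on a finger pad.
Only numpy, scipy, OpenCV 4.12 (cv2) and the standard library are available. Lean on these libraries where they do the work, as an engineer would, in place of code of your own. Each camera call takes 0.05 s, during which the arm holds its last target. There are 200 camera calls.

## Working session

There is one attempt and no reset: what is moved stays moved. The work goes in short steps, Python scripts to look and compute and a shell command to move; the robot and the scene stay as the last step left them, time stands still between calls to the robot, and variables do not carry over. Pictures are saved under pics/ and viewed, at most 10 in all, crops included, and the job is handed in when it is done.

```bash
ls; mkdir -p pics; python3 - <<'E'
from cell import manip
import cv2,numpy as np
a=[]
for n in("scene","top"):
    p,d=manip.camera(n); np.savez(f"pics/{n}0.npz",p=p,d=d); i=manip.camera_info(n)
    print(n,np.round(i["K"],1).tolist(),np.round(i["dist"],3),(-cv2.Rodrigues(np.array(i["rvec"],float))[0].T@np.array(i["tvec"],float).ravel()).round())
    cv2.imwrite(f"pics/{n}0.png",p[:,:,::-1])
s=manip.read_state();print({k:s[k] for k in("clock","eef_pos","eef_rot","wrist_force","finger_gap")},manip.grip_depth)
E
```

```text
pics
scene [[480.8, 0.0, 320.5], [0.0, 480.8, 238.6], [0.0, 0.0, 1.0]] [-0.083  0.     0.     0.     0.   ] [-216. -615.  928.]
top [[482.8, 0.0, 319.4], [0.0, 482.8, 245.0], [0.0, 0.0, 1.0]] [0. 0. 0. 0. 0.] [ 412.   57. 1496.]
{'clock': 0.1, 'eef_pos': array([207.38608325, 509.16407749, 204.94628145]), 'eef_rot': array([-3.14056799e+00, -4.14114497e-05,  2.75480025e+00]), 'wrist_force': array([ 1.05514433, -0.17765896,  0.27685135]), 'finger_gap': 94.36206943585506} -18.8
```

View pics/top0.png

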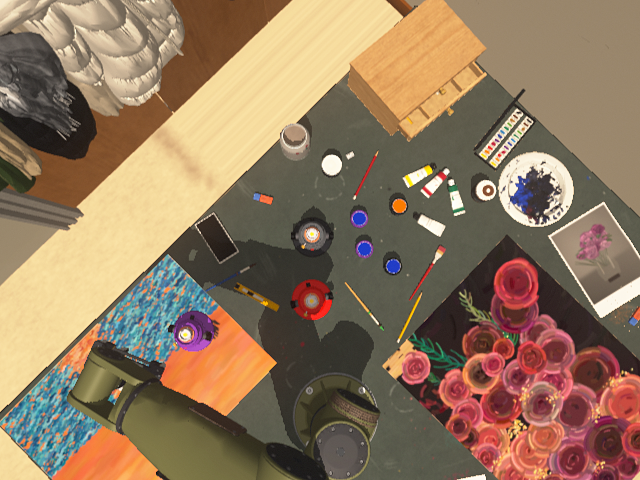

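View pics/scene0.png

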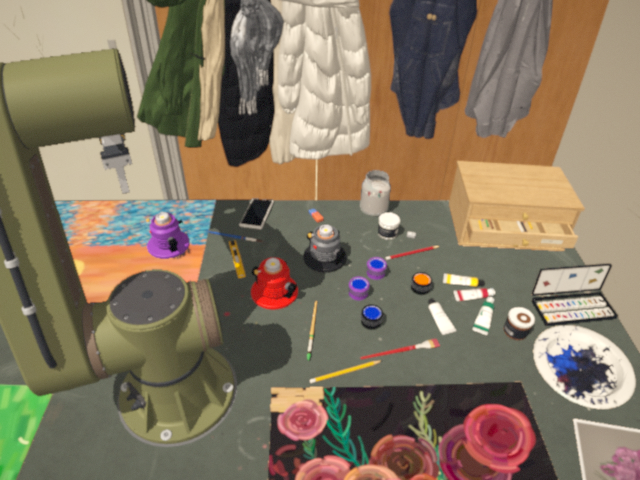

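The top view shows three blue-glass cells at (393,266), (360,218) and (364,249). Only (393,266) has a black body; the other two are purple, so they are look-alikes. In the scene view the black one is at (372,315). Of the three lamps, grey (312,235), red (312,300) and purple (192,331), the grey one is meant. The amber cell is at (400,206). I'll confirm in a crop and measure.

```bash
cat > h.py <<'E'
from cell import manip
import cv2,numpy as np
from scipy.spatial.transform import Rotation as Ro
def extr(n,s=None):
    i=manip.camera_info(n); K=np.array(i["K"],float); D=np.array(i["dist"],float)
    if n=="wrist":
        M=np.array(i["mount"],float); R=Ro.from_euler('xyz',s["eef_rot"]).as_matrix()
        return K,D,R@M[:3,:3],R@M[:3,3]+np.array(s["eef_pos"])
    R=cv2.Rodrigues(np.array(i["rvec"],float))[0].T
    return K,D,R,-R@np.array(i["tvec"],float).ravel()
def ray(E,px):
    K,D,R,c=E
    u=cv2.undistortPoints(np.array([[px]],float),K,D)[0,0]
    d=R@np.array([u[0],u[1],1]); return c,d/np.linalg.norm(d)
def plane(E,px,z):
    c,d=ray(E,px); return c+d*(z-c[2])/d[2]
def tri(rays):
    A=sum(np.eye(3)-np.outer(d,d) for c,d in rays); b=sum((np.eye(3)-np.outer(d,d))@c for c,d in rays)
    p=np.linalg.solve(A,b); return p,[float(np.linalg.norm((np.eye(3)-np.outer(d,d))@(p-c)).round(1)) for c,d in rays]
def blobs(p,lo,hi,mn=15):
    m=cv2.inRange(cv2.cvtColor(p,cv2.COLOR_RGB2HSV),lo,hi)
    n,l,st,ce=cv2.connectedComponentsWithStats(m)
    return [(ce[k].round(1).tolist(),st[k].tolist()) for k in range(1,n) if st[k,4]>=mn]
E
python3 - <<'E'
from h import *
T=np.load("pics/top0.npz");S=np.load("pics/scene0.npz")
a=cv2.resize(T['p'][185:300,285:435],None,fx=5,fy=5,interpolation=2)[:,:,::-1]
b=cv2.resize(S['p'][210:340,240:400],None,fx=5,fy=5,interpolation=2)[:,:,::-1]
o=np.zeros((600,800,3),np.uint8); a=cv2.resize(a,(400,307));b=cv2.resize(b,(400,325))
o[:307,:400]=a;o[:325,400:]=b
cv2.imwrite("pics/crop.png",o[:330])
Et,Es=extr("top"),extr("scene")
for n,q in(("top",T),("scene",S)):
    print(n,[x for x in blobs(q['p'],(108,150,90),(128,255,255)) if 200<x[0][1]<340])
for z in(0,38,): print(plane(Et,(393,266),z))
print(plane(Et,(312,235),108))
def info(n,px,q):
    E=extr(n);d=q['d'][px[1],px[0]];u=cv2.undistortPoints(np.array([[px]],float),E[0],E[1])[0,0];print(n,px,E[2]@np.array([u[0]*d,u[1]*d,d])+E[3])
info("top",(393,266),T);info("top",(312,235),T);info("scene",(372,314),S);info("scene",(326,230),S)
E
```

```text
top [([358.9, 218.3], [353, 213, 13, 12, 123]), ([364.2, 248.6], [358, 243, 13, 12, 123]), ([393.0, 265.9], [387, 260, 13, 13, 125])]
scene [([376.4, 263.9], [371, 260, 12, 9, 84]), ([358.7, 284.0], [353, 280, 13, 9, 100]), ([371.6, 313.0], [365, 307, 15, 13, 141])]
[ 452.15820073 -184.85627362    0.        ]
[ 451.12925998 -178.72068609   38.        ]
[539.21922828  65.52404291 108.        ]
top (393, 266) [ 451.11902216 -178.65963789   38.37809448]
top (312, 235) [539.8559528   65.56785921 101.07103248]
scene (372, 314) [ 444.97179226 -182.62655505   38.04145587]
scene (326, 230) [542.65497112  65.27935291 103.19383985]
```

View pics/crop.png

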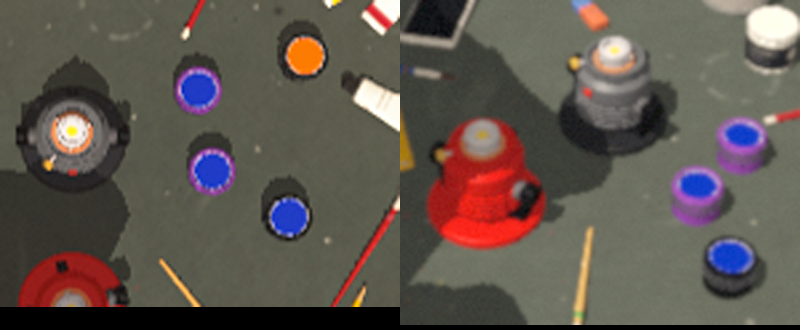

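The crop confirms it: the cell at lower right (288,216 in the crop) has a black collar and blue glass, so it is the blue cell. The other two are purple-bodied. The grey finned lamp at crop (72,132) has its brass screw at (47,165). I'll move the wrist over the cell.

The rows are not in the units I measure in: shifts go in shares of 200 mm and turns go in shares of 2 pi rad. I convert before sending: -183 mm / 200 = -0.915, -162 mm / 200 = -0.81.

```bash
python3 -m creep '[[-0.16,-0.185,0,0,0,0],[-0.325,-0.365,0,0,0,0],[-0.485,-0.55,0,0,0,0],[-0.65,-0.73,0,0,0,0],[-0.81,-0.915,0,0,0,0]]'; python3 -m creep '[[-0.16,-0.185,0,0,0,0],[-0.325,-0.365,0,0,0,0],[-0.485,-0.55,0,0,0,0],[-0.65,-0.73,0,0,0,0],[-0.81,-0.915,0,0,0,0]]'; python3 -m creep '[[-0.16,-0.185,0,0,0,0.0223],[-0.325,-0.365,0,0,0,0.0446],[-0.485,-0.55,0,0,0,0.0668],[-0.65,-0.73,0,0,0,0.0891],[-0.81,-0.905,0,0,0,0.1114]]';python3 -m creep '[[0,0,0,0,0,0.0223],[0,0,0,0,0,0.0446],[0,0,0,0,0,0.0668],[0,0,0,0,0,0.0875],[0,0,0,0,0,0.0875]]'
python3 - <<'E'
from h import *
s=manip.read_state();p,d=manip.camera("wrist");np.savez("pics/w1.npz",p=p,d=d);cv2.imwrite("pics/w1.png",p[:,:,::-1])
E=extr("wrist",s);print(E[0],E[1],E[3],E[2][:,2],np.array(manip.camera_info("wrist")["mount"]).round(2))
for b in blobs(p,(108,150,60),(128,255,255),60):print(b,plane(E,b[0],38))
print(s["clock"],s["eef_pos"],s["eef_rot"],s["joints"],s["wrist_force"])
E
```

```text
clock: 0.6
eef_pos: [288.5, 276.9, 205.3]
eef_rot: [-3.141, 0.0, 2.755]
wrist_force: [1.4, -0.6, 0.4]
finger_gap: 93.7
finger_force: 0.0
clock: 1.1
eef_pos: [369.6, 46.2, 205.6]
eef_rot: [3.141, 0.0, 2.755]
wrist_force: [1.0, 0.6, 0.0]
finger_gap: 94.1
finger_force: 0.0
clock: 1.6
eef_pos: [451.4, -182.8, 205.2]
eef_rot: [-3.142, -0.0, 2.048]
wrist_force: [0.7, 0.5, 0.6]
finger_gap: 94.0
finger_force: 0.0
clock: 2.1
eef_pos: [451.1, -180.5, 205.2]
eef_rot: [-3.141, -0.0, 1.503]
wrist_force: [0.1, -0.0, -0.3]
finger_gap: 93.8
finger_force: 0.0
[[363.74842915   0.         314.6649361 ]
 [  0.         363.74842915 238.46955072]
 [  0.           0.           1.        ]] [-0.03945868  0.          0.          0.          0.        ] [ 454.78193445 -108.81617373  384.22934966] [-0.01833706 -0.24536588 -0.9692571 ] [[  -0.     -0.97   -0.25   71.83]
 [   1.      0.     -0.     -1.3 ]
 [   0.     -0.25    0.97 -179.04]
 [   0.      0.      0.      1.  ]]
([466.3, 96.9], [446, 75, 42, 45, 1475]) [593.9921871  -74.01723287  38.        ]
([365.4, 120.1], [345, 99, 42, 44, 1455]) [501.93251941 -88.58558598  38.        ]
([314.8, 216.5], [295, 197, 40, 40, 1232]) [ 449.8561614  -174.59742896   38.        ]
2.1 [ 451.08890682 -180.5211054   205.1752295 ] [-3.14104661e+00 -2.21408437e-04  1.50263521e+00] [-4.56069271e-01  1.57222354e-01  1.69687485e+00 -1.64859543e-06
  1.28808467e+00 -3.87907759e-01] [ 0.13982977 -0.02703816 -0.31745311]
```

View pics/w1.png

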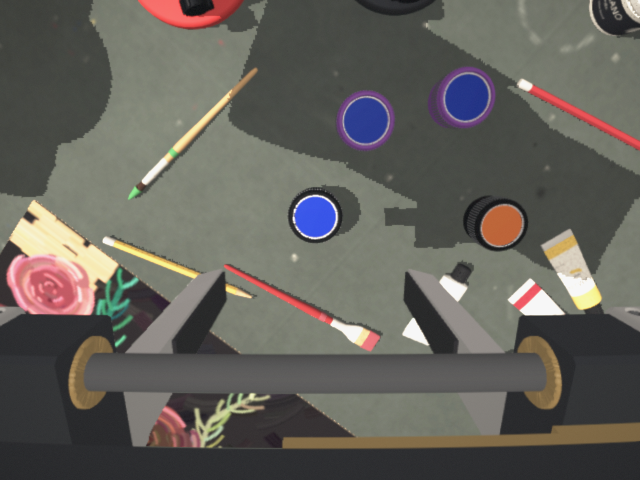

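The wrist view shows the black-bodied blue cell at (315,216), the purple look-alikes at (365,120) and (466,97), and the amber cell at (500,223). Space around the blue cell is free.

Converted, 80 mm / 200 = 0.4, 40 mm / 200 = 0.2.

```bash
python3 -m creep '[[0,0,0.2,0,0,0],[0,0,0.4,0,0,0],[0,0,0.4,0,0,0],[0,0,0.4,0,0,0]]'
python3 - <<'E'
from h import *
def ell(p,c0,r=60):
    m=cv2.inRange(cv2.cvtColor(p,cv2.COLOR_RGB2HSV),(108,150,60),(128,255,255))
    cs=cv2.findContours(m,0,1)[0]; cs=[c for c in cs if len(c)>=8]
    c=min(cs,key=lambda c:np.hypot(*(c[:,0].mean(0)-c0))); return cv2.fitEllipse(c)
Q=[]
for n,c in(("top",(393,266)),("scene",(372,313))):
    e=ell(np.load(f"pics/{n}0.npz")['p'],c);print(n,e);Q.append((extr(n),e[0]))
import json
w1=np.load("pics/w1.npz");e=ell(w1['p'],(315,216))
class _:pass
s1={"eef_pos":[451.0889,-180.5211,205.1752],"eef_rot":[-3.14104661,-2.214e-4,1.50263521]}
Q.append((extr("wrist",s1),e[0]));print(e)
s=manip.read_state();p,d=manip.camera("wrist");np.savez("pics/w2.npz",p=p,d=d);cv2.imwrite("pics/w2.png",p[:,:,::-1])
e=ell(p,(315,240));print(e);Q.append((extr("wrist",s),e[0]))
R=[ray(*q) for q in Q]
print(tri(R[:2]),tri(R[2:]),tri(R))
for q in Q:print(plane(*q,38))
print(s["eef_pos"],s["eef_rot"])
E
```

```text
clock: 2.55
eef_pos: [451.4, -180.6, 126.3]
eef_rot: [-3.141, -0.0, 1.507]
wrist_force: [0.9, -0.2, 0.4]
finger_gap: 94.1
finger_force: 0.0
top ((392.9614562988281, 265.8742370605469), (11.72167682647705, 12.023242950439453), 108.029541015625)
scene ((371.6641540527344, 313.0207214355469), (11.296099662780762, 14.204672813415527), 104.19702911376953)
((314.8278503417969, 216.50643920898438), (38.39708709716797, 39.052616119384766), 80.79629516601562)
((314.305419921875, 235.6201171875), (49.12369155883789, 50.4752082824707), 82.9686050415039)
(array([ 450.948178  , -178.55080066,   33.58249164]), [1.0, 1.0]) (array([ 449.81745681, -175.42197441,   33.70630897]), [0.0, 0.0]) (array([ 450.53807119, -177.08406252,   32.43505862]), [2.6, 0.5, 1.6, 1.5])
[ 451.50948164 -178.6091088    38.        ]
[ 446.87712839 -180.02721264   38.        ]
[ 449.88224627 -174.60639491   38.        ]
[ 449.89152375 -174.3701218    38.        ]
[ 451.39646976 -180.62007375  126.30107976] [-3.14114678e+00 -1.83970013e-04  1.50704955e+00]
```

Converted, 116 mm / 200 = 0.58, 4.5 mm / 200 = 0.0225.

```bash
python3 -m creep '[[0.0225,-0.0085,0.15,0,0,0],[0.0225,-0.0085,0.35,0,0,0],[0.0225,-0.0085,0.5,0,0,0],[0.0225,-0.0085,0.58,0,0,0],[0.0225,-0.0085,0.58,0,0,0]]'; python3 -m creep '[[0,0,0,0,0,0],[0,0,0,0,0,0],[0,0,0,0,0,0],[0,0,0,0,0,0],[0,0,0,0,0,0]]' 40 35;  python3 -m creep '[[0,0,0,0,0,0],[0,0,0,0,0,0],[0,0,0,0,0,0]]'
```

```text
clock: 3.1
eef_pos: [450.0, -176.0, 9.5]
eef_rot: [-3.141, -0.0, 1.506]
wrist_force: [-0.3, -0.4, 0.5]
finger_gap: 94.0
finger_force: 0.0
clock: 3.6
eef_pos: [450.0, -176.0, 9.9]
eef_rot: [3.141, 0.0, 1.505]
wrist_force: [0.5, 0.1, -0.7]
finger_gap: 57.7
finger_force: 0.0
clock: 3.9
eef_pos: [450.1, -176.1, 9.8]
eef_rot: [3.141, 0.0, 1.505]
wrist_force: [-0.4, 0.8, 6.1]
finger_gap: 53.4
finger_force: 35.0
```

Converted, -175 mm / 200 = -0.875, -150 mm / 200 = -0.75.

```bash
python3 -m creep '[[0,0,-0.1,0,0,0],[0,0,-0.3,0,0,0],[0,0,-0.525,0,0,0],[0,0,-0.75,0,0,0],[0,0,-0.875,0,0,0]]'; python3 -m creep '[[0.215,0.1,0,0,0,0],[0.43,0.2,0,0,0,0],[0.645,0.3,0,0,0,0],[0.86,0.395,0,0,0,0],[0.86,0.395,0,0,0,0]]';python3 -m creep '[[0,0,0,0,0,0],[0,0,0,0,0,0],[0,0,0,0,0,0]]'
cat > look.py <<'E'
from h import *
import sys,pickle
k=sys.argv[1]
s=manip.read_state();p,d=manip.camera("wrist");pickle.dump((dict(s),p,d),open(f"pics/{k}.pkl","wb"));cv2.imwrite(f"pics/{k}.png",p[:,:,::-1])
print(s["clock"],s["eef_pos"].round(1),s["eef_rot"].round(4),s["joints"].round(2),s["wrist_force"].round(1),s["finger_gap"],s["finger_force"])
E
python3 look.py w3
```

```text
clock: 4.4
eef_pos: [450.3, -176.2, 187.8]
eef_rot: [3.138, 0.001, 1.505]
wrist_force: [-0.1, -1.4, -2.1]
finger_gap: 53.1
finger_force: 35.0
clock: 4.9
eef_pos: [541.1, -5.4, 183.7]
eef_rot: [-3.141, -0.001, 1.509]
wrist_force: [1.2, -0.4, -1.4]
finger_gap: 53.3
finger_force: 35.0
clock: 5.2
eef_pos: [539.6, -10.6, 184.5]
eef_rot: [-3.141, 0.0, 1.503]
wrist_force: [-0.0, 0.2, -1.7]
finger_gap: 53.7
finger_force: 35.0
5.2 [539.6 -10.6 184.5] [-3.1415e+00  1.0000e-04  1.5033e+00] [-0.09  0.3   1.58 -0.    1.27 -0.02] [-0.   0.2 -1.7] 53.690215859959515 34.99973773956299
```

View pics/w3.png

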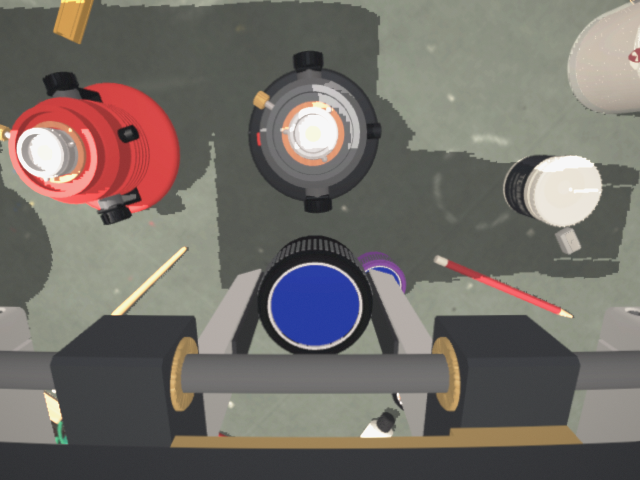

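The wrist view shows the cell held upright, with its glass centred at (315,304). The grey lamp's spigot and copper ring are at (314,132), the brass screw at (262,100), and the white pot well away at (553,190). I'll take a second view from another place and triangulate the spigot.

Converted, -50 mm / 200 = -0.25, -30 mm / 200 = -0.15.

```bash
python3 -m creep '[[-0.125,0,-0.075,0,0,0],[-0.25,0,-0.15,0,0,0],[-0.25,0,-0.15,0,0,0],[-0.25,0,-0.15,0,0,0],[-0.25,0,-0.15,0,0,0]]'; python3 look.py w4
cat > meas.py <<'E'
from h import *
import pickle,sys
def big(m,c0,rmax):
    m=cv2.morphologyEx(m,cv2.MORPH_CLOSE,np.ones((5,5),np.uint8))
    cs=[c for c in cv2.findContours(m,0,1)[0] if len(c)>20 and np.hypot(*(c[:,0].mean(0)-c0))<rmax]
    c=max(cs,key=cv2.contourArea);return cv2.fitEllipse(cv2.convexHull(c))
L={}
for k,c0 in(("w3",(314,132)),("w4",None)):
    s,p,d=pickle.load(open(f"pics/{k}.pkl","rb"));E=extr("wrist",s);h=cv2.cvtColor(p,cv2.COLOR_RGB2HSV)
    if c0 is None:
        K,D,R,c=E;q,_=cv2.projectPoints(L['g'].reshape(1,3),cv2.Rodrigues(R.T)[0],-R.T@c,K,D);c0=q[0,0]
    ring=big(cv2.inRange(h,(4,70,80),(20,255,255)),c0,15)
    sp=big(cv2.inRange(h,(0,0,200),(179,70,255)),c0,15)
    gl=max([c for c in cv2.findContours(cv2.inRange(h,(108,150,60),(128,255,255)),0,1)[0]],key=cv2.contourArea);ge=cv2.fitEllipse(gl)
    print(k,np.round(c0,1),"ring",np.round(ring[0]+ring[1],1),"spig",np.round(sp[0]+sp[1],1),"glass",np.round(ge[0]+ge[1],1))
    L.setdefault('g',plane(E,sp[0],108));L[k]=(E,ring[0],sp[0])
    print(" ring@92",plane(E,ring[0],92).round(1),"spig@108",plane(E,sp[0],108).round(1),"glass-tcp@z",(plane(E,ge[0],s["eef_pos"][2]+28)-s["eef_pos"]).round(1))
for j in(1,2):print(tri([ray(L[k][0],L[k][j]) for k in("w3","w4")]))
s,p,d=pickle.load(open("pics/w3.pkl","rb"))
cv2.imwrite("pics/crop3.png",cv2.resize(p[80:190,255:375],None,fx=5,fy=5,interpolation=2)[:,:,::-1])
E
python3 meas.py
```

```text
clock: 5.75
eef_pos: [536.4, -59.2, 213.9]
eef_rot: [-3.141, -0.0, 1.505]
wrist_force: [0.8, -0.3, 0.0]
finger_gap: 53.6
finger_force: 35.0
5.75 [536.4 -59.2 213.9] [-3.1407e+00 -2.0000e-04  1.5045e+00] [-0.18  0.27  1.54  0.    1.33 -0.11] [ 0.8 -0.3  0. ] 53.62595411320033 34.999768137931824
w3 [314 132] ring [312.5 133.2  62.8  64.8] spig [314.5 121.3  63.4  73.9] glass [314.7 305.   78.5  86. ]
 ring@92 [542.   70.4  92. ] spig@108 [543.9  77.5 108. ] glass-tcp@z [-1.3  2.7 28. ]Traceback (most recent call last):
  File "meas.py", line 12, in <module>
    ring=big(cv2.inRange(h,(4,70,80),(20,255,255)),c0,15)
  File "meas.py", line 6, in big
    c=max(cs,key=cv2.contourArea);return cv2.fitEllipse(cv2.convexHull(c))
ValueError: max() iterable argument is empty
```

```bash
sed -i "s/L.setdefault('g',plane(E,sp\[0\],108))/L.setdefault('g',plane(E,ring[0],92))/; s/(179,70,255)),c0,15)/(179,45,255)),c0,25)/" meas.py; sed -i 's/c0,15)/c0,20)/' meas.py
sed -i "s/^s,p,d=pick.*w3.*/s,p,d=pickle.load(open('pics\/w3.pkl','rb'));p2=pickle.load(open('pics\/w4.pkl','rb'))[1]/; s/^cv2.imwrite.*/c=np.round(L['w4'][1]).astype(int);cv2.imwrite('pics\/crop3.png',cv2.resize(np.hstack([p[90:180,270:360],p2[c[1]-45:c[1]+45,c[0]-45:c[0]+45]]),None,fx=4.4,fy=4.4,interpolation=2)[:,:,::-1])/" meas.py; python3 meas.py
```

```text
w3 [314 132] ring [312.5 133.2  62.8  64.8] spig [314.3 121.1  63.   73.7] glass [314.7 305.   78.5  86. ]
 ring@92 [542.   70.4  92. ] spig@108 [543.8  77.6 108. ] glass-tcp@z [-1.3  2.7 28. ]
w4 [313.   69.3] ring [313.6  69.6  59.8  63. ] spig [315.   72.   46.6  74. ] glass [314.7 305.   78.5  86.1]
 ring@92 [542.4  70.1  92. ] spig@108 [543.2  65.4 108. ] glass-tcp@z [-1.3  2.6 28. ]
(array([542.19346993,  70.43883938,  90.56845404]), [0.2, 0.2])
(array([544.19738059,  84.10189485,   7.36912501]), [0.2, 0.2])
```

View pics/crop3.png

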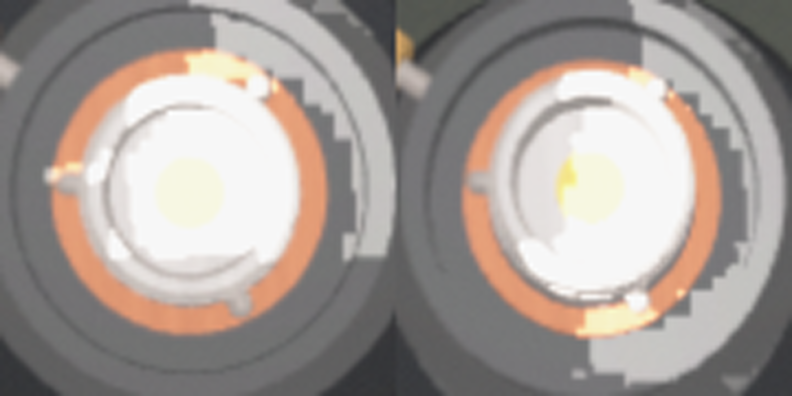

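The two crops show the copper ring concentric with the spigot. Three pins are visible, at about left, upper right and lower right. The ring triangulates to (542.2, 70.4, 90.6), which agrees with the 92 mm in the text. Next I move over the spigot.

Converted, 127.7 mm / 200 = 0.6385, -1.9 mm / 200 = -0.0095.

```bash
python3 -m creep '[[0.215,-0.003,0,0,0,0],[0.43,-0.006,0,0,0,0],[0.6385,-0.0095,0.15,0,0,0],[0.6385,-0.0095,0.35,0,0,0],[0.6385,-0.0095,0.44,0,0,0]]'; python3 -m creep '[[0,0,0,0,0,0],[0,0,0,0,0,0],[0,0,0,0,0,0]]'; python3 -m creep '[[0,0,0.0075,0,0,0],[0,0,0.015,0,0,0],[0,0,0.0225,0,0,0],[0,0,0.03,0,0,0],[0,0,0.03,0,0,0]]'
```

```text
clock: 6.3
eef_pos: [541.4, 69.9, 122.7]
eef_rot: [-3.137, 0.001, 1.508]
wrist_force: [-0.0, 0.0, -1.5]
finger_gap: 53.5
finger_force: 35.0
clock: 6.6
eef_pos: [543.9, 68.1, 127.9]
eef_rot: [3.139, -0.0, 1.505]
wrist_force: [-0.1, 0.1, -1.3]
finger_gap: 53.0
finger_force: 35.0
clock: 7.1
eef_pos: [543.1, 68.1, 120.2]
eef_rot: [-3.141, 0.0, 1.505]
wrist_force: [0.3, 0.2, -1.5]
finger_gap: 53.3
finger_force: 35.0
```

Weight reads about −1.5 N. Now descending gently.

Converted, 2 mm / 200 = 0.01, 1.4 mm / 200 = 0.007.

```bash
python3 -m creep '[[0,0,0.0035,0,0,0],[0,0,0.007,0,0,0],[0,0,0.01,0,0,0],[0,0,0.01,0,0,0]]'; python3 -m creep '[[0,0,0.0025,0,0,0],[0,0,0.005,0,0,0],[0,0,0.0075,0,0,0],[0,0,0.0075,0,0,0]]'; python3 -c "
from h import *
print(manip.read_state())"
```

```text
clock: 7.5
eef_pos: [543.2, 68.1, 118.3]
eef_rot: [-3.141, 0.0, 1.505]
wrist_force: [-0.3, -0.4, -1.4]
finger_gap: 53.0
finger_force: 35.0
clock: 7.9
eef_pos: [543.2, 68.1, 116.9]
eef_rot: [-3.141, -0.0, 1.505]
wrist_force: [-0.7, 0.6, -0.4]
finger_gap: 53.2
finger_force: 35.0
{'clock': 7.9, 'joints': array([5.78153159e-02, 3.83026930e-01, 1.62659023e+00, 3.11903297e-05,
       1.13211672e+00, 1.23843145e-01]), 'qd': array([-0.0005498 ,  0.0007497 , -0.00127998,  0.00074974, -0.00071621,
       -0.00047924]), 'effort': array([ 1.42017663e-03, -5.55953050e+01, -3.27951801e+01,  6.86572865e-02,
       -1.34541481e-02,  2.91288359e-05]), 'eef_pos': array([543.19356636,  68.10885576, 116.87124715]), 'eef_rot': array([-3.14144903e+00, -1.05746232e-05,  1.50475525e+00]), 'wrist_force': array([-0.71011758,  0.56007026, -0.43991108]), 'moment': array([-0.06767507,  0.01720005, -0.03718692]), 'finger_force': 34.99975025653839, 'finger_gap': 53.20708574108477}
```

Converted, 1 mm / 200 = 0.005, 0.5 mm / 200 = 0.0025.

```bash
for i in 1 2; do python3 -m creep '[[0,0,0.0025,0,0,0],[0,0,0.005,0,0,0],[0,0,0.005,0,0,0]]'|sed -n '1,2p;4p'; done
```

```text
clock: 8.2
eef_pos: [543.2, 68.1, 115.9]
wrist_force: [0.4, -0.1, -1.6]
clock: 8.5
eef_pos: [543.2, 68.1, 114.9]
wrist_force: [0.0, -0.2, -1.1]
```

The cell has passed the spigot top without resistance, so the bore is over the spigot. I continue down to the pins.

Converted, 1.8 mm / 200 = 0.009, 1.2 mm / 200 = 0.006.

```bash
for i in 1 2; do python3 -m creep '[[0,0,0.003,0,0,0],[0,0,0.006,0,0,0],[0,0,0.009,0,0,0],[0,0,0.009,0,0,0]]'|sed -n '1,2p;4p'; done;  python3 -m creep '[[0,0,0.002,0,0,0],[0,0,0.004,0,0,0],[0,0,0.004,0,0,0]]'|sed -n '1,2p;4p'
```

```text
clock: 8.9
eef_pos: [543.2, 68.1, 113.0]
wrist_force: [-0.3, 0.2, -1.7]
clock: 9.3
eef_pos: [543.2, 68.1, 111.2]
wrist_force: [-0.1, -0.5, -0.8]
clock: 9.6
eef_pos: [543.2, 68.1, 110.5]
wrist_force: [0.9, 0.5, -0.6]
```

Converted, 0.5 mm / 200 = 0.0025, 0.3 mm / 200 = 0.0015.

```bash
for i in 1 2 3; do python3 -m creep '[[0,0,0.0015,0,0,0],[0,0,0.0025,0,0,0],[0,0,0.0025,0,0,0]]'|sed -n '1,2p;4p'; done
```

```text
clock: 9.9
eef_pos: [543.2, 68.1, 110.0]
wrist_force: [-0.1, -0.1, -1.0]
clock: 10.2
eef_pos: [543.2, 68.1, 109.6]
wrist_force: [-0.2, 0.1, -1.3]
clock: 10.5
eef_pos: [543.3, 68.1, 109.2]
wrist_force: [-1.0, 0.1, 1.1]
```

Converted, 0.3 mm / 200 = 0.0015, 0.2 mm / 200 = 0.001.

```bash
for i in 1 2; do python3 -m creep '[[0,0,0.001,0,0,0],[0,0,0.0015,0,0,0],[0,0,0.0015,0,0,0]]'|sed -n '1,2p;4p'; done
```

```text
clock: 10.8
eef_pos: [543.4, 68.1, 109.0]
wrist_force: [0.2, 0.3, 3.8]
clock: 11.1
eef_pos: [543.4, 68.1, 108.8]
wrist_force: [-1.1, 0.5, 5.8]
```

Contact at TCP z 109.2, with the foot about 12 mm over the seat, so the cell is resting on the pins with ~7 N. Now I turn it in small steps and watch for the drop in force.

Converted, 0.15 rad / 6.2832 = 0.0239.

```bash
python3 -m creep '[[0,0,0,0,0,0.0127],[0,0,0,0,0,0.0239],[0,0,0,0,0,0.0239]]'|head -4
```

```text
clock: 11.4
eef_pos: [543.0, 68.1, 108.0]
eef_rot: [-3.141, 0.0, 1.354]
wrist_force: [0.3, 1.0, -1.8]
```

Converted, 0.15 rad / 6.2832 = 0.0239.

```bash
python3 -m creep '[[0,0,0,0,0,0.0127],[0,0,0,0,0,0.0239],[0,0,0,0,0,0.0239]]'|head -4
```

```text
clock: 11.7
eef_pos: [543.2, 68.2, 108.2]
eef_rot: [-3.141, -0.0, 1.206]
wrist_force: [0.5, 0.7, -0.8]
```

Converted, 0.6 mm / 200 = 0.003, 0.3 mm / 200 = 0.0015.

```bash
python3 -c "
from h import *
s=manip.read_state();print(s['moment'],s['wrist_force'],s['finger_force'],s['finger_gap'])"; python3 -m creep '[[0,0,0.0015,0,0,0],[0,0,0.003,0,0,0],[0,0,0.003,0,0,0]]'|head -4;  python3 -c "
from h import *
s=manip.read_state();print(s['moment'],s['wrist_force'],s['finger_force'],s['finger_gap'])"
```

```text
[ 0.12437496 -0.06343632  0.04504649] [ 0.51007348  0.70220106 -0.84066198] 35.00037431716919 53.313327944939026
clock: 12.0
eef_pos: [543.3, 68.1, 107.9]
eef_rot: [3.141, -0.0, 1.206]
wrist_force: [0.5, 0.8, 0.9]
[ 0.19972108 -0.04086851  0.03716222] [0.47291236 0.79217862 0.88430237] 35.00000596046448 53.26815729647688
```

Converted, 0.4 mm / 200 = 0.002, 0.2 mm / 200 = 0.001.

```bash
python3 -m creep '[[0,0,0.001,0,0,0],[0,0,0.002,0,0,0],[0,0,0.002,0,0,0]]'|head -4;  python3 -c "
from h import *
s=manip.read_state();print(s['moment'],s['wrist_force'],s['joints'])"; python3 look.py w5; python3 - <<'E'
from h import *
import pickle
for k in("w3","w5"):
    s,p,d=pickle.load(open(f"pics/{k}.pkl","rb"));h=cv2.cvtColor(p,cv2.COLOR_RGB2HSV)
    gl=max(cv2.findContours(cv2.inRange(h,(108,150,60),(128,255,255)),0,1)[0],key=cv2.contourArea);print(cv2.fitEllipse(gl),d[295:310,305:325].mean())
E
```

```text
clock: 12.3
eef_pos: [543.3, 68.2, 107.5]
eef_rot: [3.141, -0.0, 1.205]
wrist_force: [-0.1, 1.8, 1.3]
[ 0.266641   -0.05764516  0.08796184] [-0.05960071  1.7710591   1.28507895] [5.79065381e-02 3.94470256e-01 1.63462324e+00 5.38140105e-05
 1.11231759e+00 4.23574729e-01]
12.3 [543.3  68.2 107.5] [ 3.1414e+00 -1.0000e-04  1.2051e+00] [0.06 0.39 1.63 0.   1.11 0.42] [-0.1  1.8  1.3] 53.25236397376225 35.00008821487427
((314.6748352050781, 305.00390625), (78.45681762695312, 86.0498275756836), 89.5189208984375) 166.11212
((314.64111328125, 305.0350036621094), (78.21601867675781, 86.03956604003906), 89.73003387451172) 166.07782
```

The glass has not moved in the grip (same pixels and depth), so the foot really is 1.7 mm below the pin tops: the cell is keyed, with light rubbing. I back off the turn slightly and keep going down gently.

Converted, -0.05 rad / 6.2832 = -0.008.

```bash
python3 -m creep '[[0,0,0,0,0,-0.008],[0,0,0,0,0,-0.008]]'|head -4; python3 -m creep '[[0,0,0.002,0,0,0],[0,0,0.004,0,0,0],[0,0,0.006,0,0,0],[0,0,0.006,0,0,0]]'|head -4;  python3 -c "
from h import *
s=manip.read_state();print(s['moment'],s['wrist_force'])"
```

```text
clock: 12.55
eef_pos: [543.0, 68.0, 107.2]
eef_rot: [-3.141, 0.0, 1.256]
wrist_force: [1.0, 1.4, -0.6]
clock: 12.95
eef_pos: [543.2, 68.1, 106.1]
eef_rot: [-3.141, 0.0, 1.254]
wrist_force: [0.7, 0.5, -1.4]
[0.06702465 0.00070747 0.03515092] [ 0.71794248  0.52975329 -1.4092804 ]
```

Free again. On down to the spring ring.

Converted, 2.4 mm / 200 = 0.012, 1.8 mm / 200 = 0.009.

```bash
python3 -m creep '[[0,0,0.003,0,0,0],[0,0,0.006,0,0,0],[0,0,0.009,0,0,0],[0,0,0.012,0,0,0],[0,0,0.012,0,0,0]]'|head -4; python3 -m creep '[[0,0,0.003,0,0,0],[0,0,0.006,0,0,0],[0,0,0.009,0,0,0],[0,0,0.011,0,0,0],[0,0,0.011,0,0,0]]'|head -4;  python3 -c "
from h import *
s=manip.read_state();print(s['moment'],s['wrist_force'])"
```

```text
clock: 13.45
eef_pos: [543.2, 68.1, 103.7]
eef_rot: [-3.141, 0.0, 1.255]
wrist_force: [-0.5, 0.4, -1.1]
clock: 13.95
eef_pos: [543.3, 68.1, 101.8]
eef_rot: [3.142, -0.0, 1.255]
wrist_force: [-0.8, 0.8, 1.2]
[ 0.08425538  0.28885396 -0.00273566] [-0.81575196  0.80018875  1.18059337]
```

Converted, 1.5 mm / 200 = 0.0075, 1 mm / 200 = 0.005.

```bash
python3 -m creep '[[0,0,0.0025,0,0,0],[0,0,0.005,0,0,0],[0,0,0.0075,0,0,0],[0,0,0.0075,0,0,0]]'|head -4; python3 -m creep '[[0,0,0.0025,0,0,0],[0,0,0.005,0,0,0],[0,0,0.0075,0,0,0],[0,0,0.0075,0,0,0]]'|head -4;  python3 -c "
from h import *
s=manip.read_state();print(s['moment'],s['wrist_force'])"
```

```text
clock: 14.35
eef_pos: [543.3, 68.1, 100.3]
eef_rot: [3.141, -0.0, 1.255]
wrist_force: [-2.5, 1.4, 5.0]
clock: 14.75
eef_pos: [543.3, 68.1, 98.8]
eef_rot: [3.141, -0.0, 1.255]
wrist_force: [-2.8, 0.5, 6.5]
[0.07559907 0.67342729 0.02037688] [-2.82391109  0.52551733  6.5046389 ]
```

Spring force is as expected. Now down to the seat.

Converted, 1.3 mm / 200 = 0.0065, 1 mm / 200 = 0.005.

```bash
python3 -m creep '[[0,0,0.0025,0,0,0],[0,0,0.005,0,0,0],[0,0,0.0065,0,0,0],[0,0,0.0065,0,0,0]]'|head -4; python3 -m creep '[[0,0,0.002,0,0,0],[0,0,0.004,0,0,0],[0,0,0.004,0,0,0]]'|head -4;  python3 -c "
from h import *
s=manip.read_state();print(s['moment'],s['wrist_force'])"
```

```text
clock: 15.15
eef_pos: [543.3, 68.1, 97.8]
eef_rot: [3.141, -0.0, 1.255]
wrist_force: [-4.3, 1.1, 8.9]
clock: 15.45
eef_pos: [543.3, 68.2, 97.7]
eef_rot: [3.141, -0.0, 1.255]
wrist_force: [-8.9, 0.1, 17.1]
[-0.07101999  1.67859783 -0.02209331] [-8.92143602  0.07652516 17.12196942]
```

Seated: the motion stopped at 97.7 while the force rose to 17 N. I relieve the sideways load and check.

Converted, -0.5 mm / 200 = -0.0025, -0.15 mm / 200 = -0.0008.

```bash
python3 -m creep '[[-0.0005,-0.001,0,0,0,0],[-0.0008,-0.0025,0.001,0,0,0],[-0.0008,-0.0025,0.001,0,0,0],[-0.0008,-0.0025,0.001,0,0,0]]'|head -6; python3 look.py w6; python3 - <<'E'
from h import *
import pickle
s,p,d=pickle.load(open("pics/w6.pkl","rb"));h=cv2.cvtColor(p,cv2.COLOR_RGB2HSV);print(s['moment'])
gl=max(cv2.findContours(cv2.inRange(h,(108,150,60),(128,255,255)),0,1)[0],key=cv2.contourArea);print(cv2.fitEllipse(gl),d[295:310,305:325].mean())
for n in("top","scene"):
    p,d=manip.camera(n);E=extr(n);cv2.imwrite(f"pics/{n}9.png",p[:,:,::-1])
    for b in blobs(p,(108,150,60),(128,255,255),20):
        q=plane(E,b[0],126)
        if np.hypot(*(q[:2]-[543,68]))<40:print(n,b,q,d[int(b[0][1]),int(b[0][0])])
E
```

```text
clock: 15.85
eef_pos: [543.3, 68.2, 97.7]
eef_rot: [3.14, -0.001, 1.255]
wrist_force: [-4.2, -0.3, 17.1]
finger_gap: 53.0
finger_force: 35.0
15.85 [543.3  68.2  97.7] [ 3.1397e+00 -7.0000e-04  1.2549e+00] [0.06 0.41 1.64 0.   1.09 0.37] [-4.2 -0.3 17.1] 53.04429699591366 35.00405430793762
[0.08469027 1.14838688 0.04943647]
((314.62274169921875, 305.0605163574219), (78.44065856933594, 86.15068817138672), 89.62322235107422) 165.47487
scene ([326.0, 224.6], [320, 220, 14, 10, 99]) [538.4904794   62.23950184 126.        ] 1297.1785
```

View pics/w6.png

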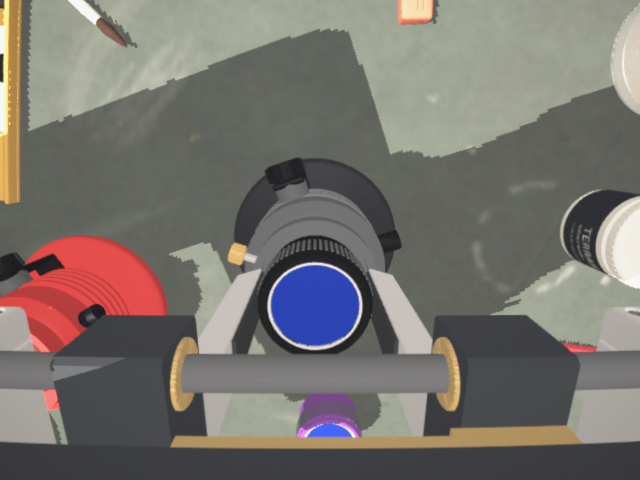

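The view shows the cell upright and down on the lamp, with the glass at (315,305) and the fingers on the collar. The brass screw at (238,253) is clear of the fingers and the white pot is untouched. TCP z 97.7 matches a foot height of 88, and the push is a steady 17 N.

```bash
python3 -c "
from cell import manip
print(manip.sign_off())"
```

```text
the job is handed in; nothing more can be done
None
```

The blue cell is keyed over the pins and held on its seat by the gripper with about 17 N; I handed the job in at about 16 s, and the sign-off returned no verdict.

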